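# Ratchet down the hold-down screw on the saw table

## Robot

A 6-joint arm with a two-finger parallel gripper is mounted at the origin on the work surface. World frame = base frame: x ahead of the robot, y to its left, z up, the work surface at z = 0. Lengths are in mm, angles in rad, forces in N, time in s.
With the tool pointing down it reaches from about 300 to 950 mm from the base axis. Payload 3.1 kg.
Tool frame: the origin (TCP) lies between the finger pads, 19 mm behind the fingertips; this is the grasp point; z points along the fingers, y is the line along which they close (so a half turn about z gives the same grasp; the last joint's range is limited). The gripper opens to 85 mm and grips with 20 to 120 N. Pads are 22 mm wide; open, the fingers measure 114 mm over their backs; the gripper's body (76 mm by 85 mm) begins 54 mm behind the grasp point. The pads swing forward as they close: fully open they stand 13 mm farther back than shut.
Start: joints at [1.139, 0.308, 1.634, -0, 1.2, -0.07], TCP at [221.25, 584.535, 249.972] pointing down, gripper open.
Joint ranges: [-3.06, 3.06], [-0.79, 1.96], [0.05, 2.63], [-1.19, 4.34], [0.05, 2.64], [-2.94, 2.94]. Speed limits (rad/s): [2.79, 2.79, 3.14, 3.14, 3.14, 3.14].

## Interface

Orientations are given as a rotation vector (axis times angle).
In Python, from cell import status, imaging, manip, silhouettes gives the robot as it stands. The module is installed in compiled form; this text tells all that it offers.
- The arm moves only by the shell command python3 -m creep 'ROWS' [FORCE]. ROWS is JSON, a list of rows, each an object of numbers: "rx", "ry", "rz": the turn, a rotation vector about the world's x, y, z in degrees; "tx", "ty", "tz": the shift along the world's x, y, z in mm; "fingers": the opening, from 0 (shut) to 1 (fully open). A call has 1 to 8 rows; each row shifts and turns the commanded pose from where the row before left it; what a row does not reach is not made up. A row lasts 1/10 s, in which the tool goes at most 50 mm and 8.59 degrees, less where a joint would pass 70% of its speed; a pose out of reach is approached as far as the arm can. A call with a gripper value outside its range is refused whole. The fingers move at their own pace and stop on an object; FORCE is the grip in N (left out, the last holds). Time passes only in rows, so rows that do not move let the fingers close. It gives the time, the measured TCP pose, the force, the opening and the grip force at its end, in the units of the state.
- status.state(): the state, without advancing time (a new reading comes with each control period).
- imaging.read_camera(name): name is "scene" or "side" or "wrist"; returns the picture (420x560x3 uint8, red, green, blue); there is no depth.
- imaging.camera_info(name): a dict with "fx", "fy", "cx", "cy" (pixels), "pose" (4x4, takes a point from camera to world coordinates). Camera axes: x right, y up, looking along -z (the intrinsics and any distortion apply to the point x, -y, -z); pixel columns grow to the right and rows downward; lengths in mm; the calibration is good to about 2 mm. A picture is of the moment at which its call begins: read the wrist's pose just before it. camera_info takes no time and is no camera call; for the wrist camera it gives the pose at the moment of the call.
- manip.job_done(): hands the job in; it is judged then, once.
Trained networks look in the newest picture that a camera, given by its name, has taken for a name from the list of things; names that differ only in an ending like _2 or _b are one class to them, and where a whole thing is asked for, a point or a joint stands for the part that bears it (a point fixed in the world has none). Each returns a list of dicts, best first, with "conf" (0 to 1); they miss things now and then, are a little off and sometimes report something else, mostly with a low value. They report only what shows in the picture. A call takes as long as a camera call.
- silhouettes(camera, thing): "mask" (420x560 bool, what is visible of it) and "pixel" ([column, row] in pixels, amid what is visible of it).
The state is a dict: "time_s": time; "joint_positions": joint angles; "qvel": joint speeds; "joint_efforts": joint torques, N m; "ee_pos": TCP position; "eef_rot": TCP orientation; "ft_force": force on the tool from outside, world axes, zero at the start; "torque": the same for the moment, N m; "gripper_width": finger opening in mm; "gripper_force": force on a finger pad.
Only numpy, scipy, OpenCV 4.12 (cv2) and the standard library are available. Lean on these libraries where they do the work, as an engineer would, in place of code of your own. Each camera call takes 0.05 s, during which the arm holds its last target. There are 200 camera calls.

## Task

Take the ratchet wrench from its cork mat, fit it fully down over the square head of the hold-down screw and tighten the screw clockwise by swinging the wrench back and forth, letting it ratchet on the return strokes and keeping it on the head until the screw is firmly tight on the board, but stop as soon as it is firm: forcing it on crushes the board. Press the wrench on gently, turn the screw only with the wrench, then lay the wrench back flat on the cork mat and leave everything else where it is.

Things in the scene. Friction and masses are not known exactly. Their poses are not given: they have to be found in the camera images.
- fixture: Fixed hold-down fixture: round aluminium saw table, 240 mm across, 12 mm thick, with a wooden board on it and a screw over it, held by a bridge on two steel columns (diameter 16 mm, at the fixture's y = +95 and -95 mm, tops 162 mm above the bench). Origin: on the bench under the screw's axis; z up, -x towards the robot, give or take 0.3 rad.
- bridge (a point): Middle of the top of the fixture's grey bridge bar (93 mm above the bench; bar 230 mm long along the fixture's y, 34 mm wide), through which the screw passes. The columns rise 69 mm above it at both ends and leave the wrench handle, held 85 mm from the screw, a free sector of 0.65 rad either side of the fixture's -x direction.
- screw_seat (a point): On the screw's axis, on top of the round collar (40 mm across, 5 mm thick, 120 mm above the bench) under the screw's square head: the seated wrench's underside rests here. The point does not turn with the screw. At screw angle 0 the square's sides lie along the fixture's x and y.
- head_top (a point): On the screw's axis, top of its dark steel square head: 22 mm across flats, 15.5 mm tall from the collar, the topmost 3 mm tapering to 17 mm. A wrench set on it with the squares out of line rests there, its underside 13 to 15.5 mm above the seat; turned clockwise under light pressure (about 4 N), by at most 0.8 rad plus lost motion, it drops to the seat.
- screw (a joint): Angle (rad) the screw has been turned clockwise, seen from above; starts at 0.6 to 1.1, and its pad comes up hard against the board at 2.8, so 1.7 to 2.2 rad of turning are left. It runs with 0.3 N m drag (3 to 4 N at the grip, 85 mm out) and stays where it is left.
- windup (a joint): Twist (rad) wound into the screw by the torque on its head: 0.13 rad per N m, about 0.04 while the screw runs, rising once the pad is hard on the board. Firmly tight from 0.10 (0.75 N m), board crushed beyond 0.24 (1.8 N m); 0.14, that is 1.1 N m about the screw's axis or 13 N at the grip, is a good stop. Let go, it springs back and the screw stays tight.
- wrench: Loose ratchet ring wrench, 0.35 to 0.47 kg, flat on the mat, right side up. Origin: centre of the underside of its ring head (60 mm across, 20 mm thick). x points from the handle to the head, z up. Handle along -x: steel neck to x = -60 mm (34 mm wide), then a rubber grip to x = -195 mm, 18 mm wide, 22 mm tall, underside level with the head's. Overall 225 mm.
- grip (a point): Good place to grip the wrench: on the rubber grip, 85 mm behind the head's centre (wrench x = -85 mm), 11 mm above the underside. Take it from above across the handle with the TCP 22 mm above the underside (11 mm above this point). A gripper that holds it firmly turns the screw partly by its own twist: the torque on the screw is the wrist moment about z plus the lever times the side force.
- bore (a point): Centre of the head's upper face, over the eight-point (double-square) through bore, 23.6 mm across flats, of the inner ring; the ring's angle is not reported. Swinging the handle clockwise (from above) drives the ring; counter-clockwise it ratchets freely (0.02 to 0.05 N m, 18 teeth a turn). Each reversal loses up to 0.35 rad, plus 0.15 rad of play of bore on head.
- mat: Fixed cork mat for the wrench, 280 x 140 x 6 mm, long side along its x; origin at the centre of its underside. It lies to the left or to the right of the fixture.
- offcut: Loose wooden offcut, 220 x 120 x 20 mm, lying flat on the other side; origin at the centre of its underside. Bystander.
- jar: Small lidded jar, 52 mm diameter, 70 mm tall, standing on the offcut; origin at the centre of its underside. Bystander.
- glue: Glue bottle, 56 mm diameter, 150 mm tall, standing beyond the fixture; origin at the centre of its underside. Bystander.
- tin: Low closed tin, 64 mm diameter, 45 mm tall, standing beyond the fixture to its other side; origin at the centre of its underside. Bystander.

How it is judged:
By the outcome, as a careful person would: the job done as asked, in the order asked, and still so for the second after the job is handed in, with the robot touching nothing.
It also fails if it takes over 72 s, if anything falls off the work surface, if the arm or the gripper's body presses on something with over 40 N, if the wrist force passes 120 N, or if a joint passes its speed limit or range.

## Working session

There is one attempt and no reset: what is moved stays moved. The work goes in short steps, Python scripts to look and compute and a shell command to move; the robot and the scene stay as the last step left them, time stands still between calls to the robot, and variables do not carry over. Pictures are saved under pics/ and viewed, at most 10 in all, crops included, and the job is handed in when it is done.

```bash
mkdir -p pics
cat > h.py <<'E'
import numpy as np, cv2
from cell import status, imaging, manip, silhouettes
def ray(cam,px,info=None):
    i=info or imaging.camera_info(cam); T=np.array(i["pose"])
    K=np.array([[i["fx"],0,i["cx"]],[0,i["fy"],i["cy"]],[0,0,1.]])
    d=i.get("dist",i.get("distortion"))
    u=cv2.undistortPoints(np.array([[px]],float),K,None if d is None else np.array(d,float))[0,0]
    return T[:3,3],T[:3,:3]@np.array([u[0],-u[1],-1])
def onz(cam,px,z,info=None):
    o,d=ray(cam,px,info); return o+d*(z-o[2])/d[2]
def proj(cam,p,info=None):
    i=info or imaging.camera_info(cam); T=np.array(i["pose"])
    c=T[:3,:3].T@(np.array(p)-T[:3,3]); 
    return i["cx"]+i["fx"]*c[0]/-c[2], i["cy"]-i["fy"]*c[1]/-c[2]
def save(cam,n):
    im=imaging.read_camera(cam); cv2.imwrite(f"pics/{n}.png",im[:,:,::-1]); return im
E
python3 - <<'E'
from h import *
for c in ["scene","side","wrist"]:
    i=imaging.camera_info(c); print(c,{k:(np.round(v,3).tolist() if k!='x' else v) for k,v in i.items()})
    im=save(c,c+"0")
    for t in ["fixture","bridge","head_top","wrench","grip","bore","mat","offcut","jar","glue","tin"]:
        try:
            r=silhouettes(c,t)
            print(c,t,[(round(x["conf"],2),np.round(x["pixel"]).tolist(),int(x["mask"].sum())) for x in r[:2]])
        except Exception as e: print(t,e)
a=[cv2.imread(f"pics/{c}0.png") for c in ["scene","side"]]
print(status.state())
E
```

```text
scene {'fx': 517.769, 'fy': 517.769, 'cx': 272.537, 'cy': 202.075, 'pose': [[-0.863, -0.322, 0.39, 1113.625], [0.505, -0.526, 0.684, 875.099], [-0.015, 0.787, 0.616, 883.951], [0.0, 0.0, 0.0, 1.0]]}
scene fixture [(0.62, [276.0, 223.0], 5164)]
scene bridge [(0.86, [275.0, 222.0], 5248)]
scene head_top [(0.57, [278.0, 220.0], 5287), (0.42, [247.0, 166.0], 589)]
scene wrench [(0.93, [250.0, 163.0], 588)]
scene grip [(0.61, [245.0, 166.0], 573), (0.58, [192.0, 196.0], 954)]
scene bore [(0.61, [250.0, 162.0], 594)]
scene mat [(0.82, [272.0, 160.0], 1587)]
scene offcut [(0.78, [405.0, 286.0], 3831)]
scene jar [(0.88, [380.0, 281.0], 750)]
scene glue [(0.71, [249.0, 161.0], 564), (0.7, [191.0, 195.0], 911)]
scene tin [(0.77, [266.0, 290.0], 794), (0.34, [275.0, 224.0], 5312)]
side {'fx': 399.568, 'fy': 399.568, 'cx': 283.878, 'cy': 210.05, 'pose': [[0.792, 0.482, -0.375, 241.069], [-0.611, 0.611, -0.504, -480.764], [-0.014, 0.628, 0.778, 859.259], [0.0, 0.0, 0.0, 1.0]]}
side fixture [(0.78, [283.0, 242.0], 6185)]
side bridge [(0.96, [285.0, 242.0], 6255)]
side head_top []
side wrench [(0.6
[... 808 characters left out ...]
nt_positions': array([ 1.13927747e+00,  3.08115650e-01,  1.63378313e+00,  1.69554398e-05,
        1.19970377e+00, -6.96883089e-02]), 'qvel': array([ 2.13031823e-04, -6.71997163e-05,  1.14470281e-03,  2.42186826e-04,
       -2.02573753e-03,  1.71379415e-04]), 'joint_efforts': array([-2.07104409e-05, -4.15279055e+01, -2.77066433e+01, -1.63786003e-04,
        1.17940941e-03, -3.35709551e-06]), 'ee_pos': array([221.26141566, 584.53773427, 249.97031411]), 'eef_rot': array([-5.65273024e-01, -3.09030083e+00,  8.91097370e-06]), 'ft_force': array([-0.26743539, -1.02605633,  0.89570088]), 'torque': array([ 0.03050496, -0.02142161, -0.01091692]), 'gripper_force': 0.0, 'gripper_width': 85.5641395742067}
```

View pics/scene0.png

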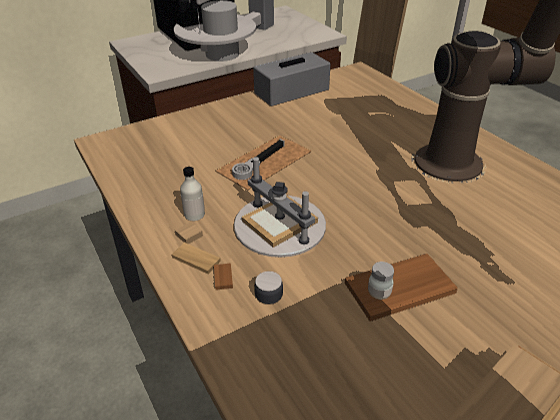

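View pics/side0.png

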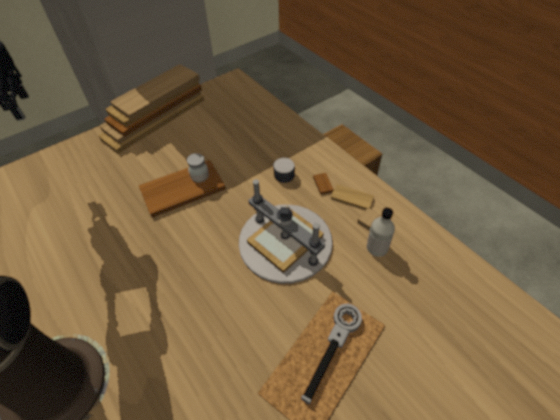

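The scene view shows the mat with the wrench to the fixture's right (ring ~(242,170)). The side view shows the ring at ~(348,318), the handle end at ~(308,395), the column tops at ~(257,185) and (317,228), and the screw head at ~(287,212).

Run:
```python
from h import *
for p in [(348,318),(308,395),(338,341)]: print('wr',onz("side",p,17).round())
for p in [(242,170),(282,145)]: print('wr sc',onz("scene",p,17).round())
L=lambda a:np.array(a,float)
def tri(a,b):
    o1,d1=ray("side",a);o2,d2=ray("scene",b)
    t=np.linalg.lstsq(np.c_[d1,-d2],o2-o1,rcond=None)[0]; p,q=o1+d1*t[0],o2+d2*t[1]; return ((p+q)/2).round(1),np.linalg.norm(p-q).round(1)
print('colA',onz("side",(257,184),162).round(),onz("scene",(305,195),162).round())
print('colB',onz("side",(317,226),162).round(),onz("scene",(256,160),162).round())
print('head',onz("side",(287,210),135).round(),onz("scene",(280,186),135).round())
for c,t in [("side","mat"),("side","wrench")]:
    save(c,"tmp"); m=silhouettes(c,t)[0]["mask"].astype(np.uint8)
    ys,xs=np.nonzero(m); z=6 if t=="mat" else 22
    P=np.array([onz(c,(x,y),z)[:2] for x,y in zip(xs,ys)],np.float32)
    print(t,cv2.minAreaRect(P), P.mean(0))
for cam in ["side","scene"]:
  save(cam,"tmp")
  for t,z in [("offcut",20),("jar",70),("glue",75),("tin",45)]:
    r=silhouettes(cam,t)
    if r: print(cam,t,onz(cam,r[0]["pixel"],z).round())
a=cv2.imread("pics/side0.png")
cv2.imwrite("pics/c1.png",np.hstack([cv2.resize(a[290:410,250:400],None,fx=5,fy=5)[:600],])[:, :800])
```

```text
wr [ 570. -267.   17.]
wr [ 398. -336.   17.]
wr [ 518. -292.   17.]
wr sc [ 565. -267.   17.]
wr sc [ 392. -324.   17.]
colA [575.  73. 162.] [580.  90. 162.]
colB [ 606. -109.  162.] [606. -97. 162.]
head [596. -16. 135.] [592.  -2. 135.]Traceback (most recent call last):
  File "<stdin>", line 14, in <module>
  File "h.py", line 10, in onz
    o,d=ray(cam,px,info); return o+d*(z-o[2])/d[2]
        ~~~^^^^^^^^^^^^^
  File "h.py", line 4, in ray
    i=info or imaging.camera_info(cam); T=np.array(i["pose"])
              ~~~~~~~~~~~~~~~~~~~^^^^^
ValueError: time passes only in moves, steps and waits
```

```bash
R='{"tx":11,"ty":-37,"rz":-5.7}'; python3 -m creep '[{"tx":11,"ty":-37,"rz":-5.7},{"tx":11,"ty":-37,"rz":-5.7},{"tx":11,"ty":-37,"rz":-5.7},{"tx":11,"ty":-37,"rz":-5.7},{"tx":11,"ty":-37,"rz":-5.7},{"tx":11,"ty":-37,"rz":-5.7},{"tx":11,"ty":-37,"rz":-5.7},{"tx":11,"ty":-37,"rz":-5.7}]'
python3 -m creep '[{"tx":11,"ty":-37,"rz":-5.7},{"tx":11,"ty":-37,"rz":-5.7},{"tx":11,"ty":-37,"rz":-5.7},{"tx":11,"ty":-37,"rz":-5.7},{"tx":11,"ty":-37,"rz":-5.7},{"tx":11,"ty":-37,"rz":-5.7},{"tx":11,"ty":-37,"rz":-5.7},{"tx":11,"ty":-37,"rz":-5.7}]'
python3 -m creep '[{"tx":11,"ty":-37,"rz":-5.7},{"tx":11,"ty":-37,"rz":-5.7},{"tx":11,"ty":-37,"rz":-5.7},{"tx":11,"ty":-37,"rz":-5.7},{"tx":11,"ty":-37,"rz":-5.7},{"tx":11,"ty":-37,"rz":-5.7},{"tx":11,"ty":-37,"rz":-5.7},{"tx":11,"ty":-37,"rz":-5.7}]'
cat >> h.py <<'E'
def yaw():
    from scipy.spatial.transform import Rotation as R
    M=R.from_rotvec(status.state()["eef_rot"]).as_matrix(); return np.degrees(np.arctan2(M[1,0],M[0,0])), M[:,2]
E
python3 - <<'E'
from h import *
i=imaging.camera_info("wrist"); save("wrist","w1"); print(yaw(), status.state()["ee_pos"],status.state()["joint_positions"])
np.save("w1.npy",i["pose"])
for t,z in [("wrench",28),("mat",6)]:
    r=silhouettes("wrist",t)
    if r:
        ys,xs=np.nonzero(r[0]["mask"]); P=np.array([onz("wrist",(x,y),z,i)[:2] for x,y in zip(xs,ys)],np.float32)
        print(t,r[0]["conf"],cv2.minAreaRect(P),P.mean(0))
E
```

```text
(np.float64(159.27357896639077), array([-1.76456320e-05, -2.27141693e-05, -1.00000000e+00])) [221.23266276 584.52980277 249.97324304] [ 1.13931848e+00  3.08090236e-01  1.63381019e+00  7.00584480e-06
  1.19972024e+00 -6.97360992e-02]invalid input at $[0]: expected keys rx, ry, rz, tx, ty, tz, fingers
invalid input at $[0]: expected keys rx, ry, rz, tx, ty, tz, fingers
invalid input at $[0]: expected keys rx, ry, rz, tx, ty, tz, fingers
```

View pics/w1.png

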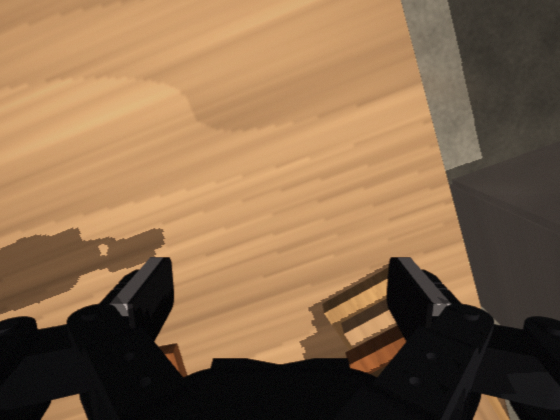

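The moves were refused because every key is needed; the picture is still the start view, with the fingers at rows 260+ and bare table. Resending with all keys.

```bash
python3 -m creep '[{"tx":11,"ty":-37,"tz":0,"rx":0,"ry":0,"rz":-5.7,"fingers":1},{"tx":11,"ty":-37,"tz":0,"rx":0,"ry":0,"rz":-5.7,"fingers":1},{"tx":11,"ty":-37,"tz":0,"rx":0,"ry":0,"rz":-5.7,"fingers":1},{"tx":11,"ty":-37,"tz":0,"rx":0,"ry":0,"rz":-5.7,"fingers":1},{"tx":11,"ty":-37,"tz":0,"rx":0,"ry":0,"rz":-5.7,"fingers":1},{"tx":11,"ty":-37,"tz":0,"rx":0,"ry":0,"rz":-5.7,"fingers":1},{"tx":11,"ty":-37,"tz":0,"rx":0,"ry":0,"rz":-5.7,"fingers":1},{"tx":11,"ty":-37,"tz":0,"rx":0,"ry":0,"rz":-5.7,"fingers":1}]'
python3 -m creep '[{"tx":11,"ty":-37,"tz":0,"rx":0,"ry":0,"rz":-5.7,"fingers":1},{"tx":11,"ty":-37,"tz":0,"rx":0,"ry":0,"rz":-5.7,"fingers":1},{"tx":11,"ty":-37,"tz":0,"rx":0,"ry":0,"rz":-5.7,"fingers":1},{"tx":11,"ty":-37,"tz":0,"rx":0,"ry":0,"rz":-5.7,"fingers":1},{"tx":11,"ty":-37,"tz":0,"rx":0,"ry":0,"rz":-5.7,"fingers":1},{"tx":11,"ty":-37,"tz":0,"rx":0,"ry":0,"rz":-5.7,"fingers":1},{"tx":11,"ty":-37,"tz":0,"rx":0,"ry":0,"rz":-5.7,"fingers":1},{"tx":11,"ty":-37,"tz":0,"rx":0,"ry":0,"rz":-5.7,"fingers":1}]'
python3 -m creep '[{"tx":11,"ty":-37,"tz":0,"rx":0,"ry":0,"rz":-5.7,"fingers":1},{"tx":11,"ty":-37,"tz":0,"rx":0,"ry":0,"rz":-5.7,"fingers":1},{"tx":11,"ty":-37,"tz":0,"rx":0,"ry":0,"rz":-5.7,"fingers":1},{"tx":11,"ty":-37,"tz":0,"rx":0,"ry":0,"rz":-5.7,"fingers":1},{"tx":11,"ty":-37,"tz":0,"rx":0,"ry":0,"rz":-5.7,"fingers":1},{"tx":11,"ty":-37,"tz":0,"rx":0,"ry":0,"rz":-5.7,"fingers":1},{"tx":11,"ty":-37,"tz":0,"rx":0,"ry":0,"rz":-5.7,"fingers":1},{"tx":0,"ty":0,"tz":0,"rx":0,"ry":0,"rz":0,"fingers":1}]'
python3 - <<'E'
from h import *
i=imaging.camera_info("wrist"); save("wrist","w2"); print(yaw(), status.state()["ee_pos"],status.state()["joint_positions"])
np.save("w2.npy",i["pose"])
for t,z in [("wrench",28),("mat",6)]:
    r=silhouettes("wrist",t)
    if r:
        ys,xs=np.nonzero(r[0]["mask"]); P=np.array([onz("wrist",(x,y),z,i)[:2] for x,y in zip(xs,ys)],np.float32)
        print(t,r[0]["conf"],cv2.minAreaRect(P),P.mean(0))
E
```

```text
time_s: 2.85
ee_pos: [309.5, 287.2, 250.2]
eef_rot: [1.723, 2.626, 0.001]
ft_force: [1.1, -0.3, 0.8]
gripper_width: 85.3
gripper_force: 0.0
time_s: 3.65
ee_pos: [397.6, -9.1, 250.4]
eef_rot: [2.607, 1.752, 0.002]
ft_force: [0.1, 0.2, -1.5]
gripper_width: 85.6
gripper_force: 0.0
time_s: 4.45
ee_pos: [475.5, -270.9, 250.4]
eef_rot: [3.046, 0.757, 0.002]
ft_force: [0.0, 0.6, 0.3]
gripper_width: 85.0
gripper_force: 0.0
(np.float64(28.03035893922401), array([ 3.04998811e-04, -2.25645201e-04, -9.99999928e-01])) [ 474.57973983 -268.47132387  249.96748979] [-5.94674774e-01  1.54967561e-01  1.82268034e+00 -1.74647570e-05
  1.16356570e+00  4.86906441e-01]
mat 0.95 ((473.410888671875, -297.3813781738281), (279.72601318359375, 140.96461486816406), 15.679097175598145) [ 481.55673 -293.47946]
```

View pics/w2.png

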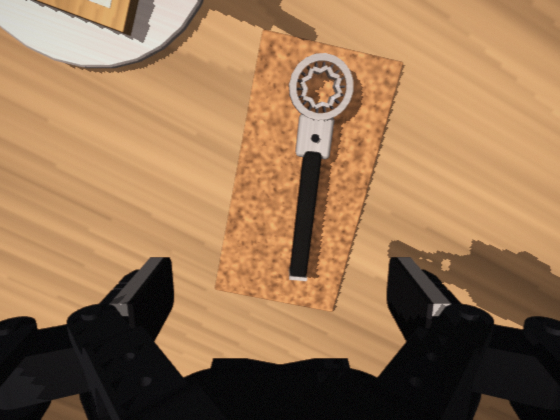

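The wrist view shows the whole mat and wrench: ring centre at (322,87), neck/grip joint at (312,153), handle end at (299,277).

Run:
```python
from h import *
i=imaging.camera_info("wrist"); i["pose"]=np.load("w2.npy")
h=onz("wrist",(322,87),26,i);e=onz("wrist",(299,277),26,i);n=onz("wrist",(312,153),28,i)
v=(h-e)[:2];print(h,e,n,np.linalg.norm(v),np.degrees(np.arctan2(v[1],v[0])))
u=v/np.linalg.norm(v); g=h[:2]-85*u; print('grip',g,'delta',g-status.state()["ee_pos"][:2], (g-h[:2]))
```

```text
[ 567.43014182 -267.73371198   26.        ] [ 387.50040792 -341.74273946   26.        ] [ 509.79276763 -289.10668029   28.        ] 194.55602095646617 22.35843538082293
grip [ 488.82025194 -300.06767576] delta [ 15.03638924 -34.09655724] [-78.60988987 -32.33396379]
```

```bash
python3 -m creep '[{"tx":15,"ty":-34,"tz":0,"rx":0,"ry":0,"rz":-5.7,"fingers":0.6},{"tx":0,"ty":0,"tz":-45,"rx":0,"ry":0,"rz":0,"fingers":0.6},{"tx":0,"ty":0,"tz":-45,"rx":0,"ry":0,"rz":0,"fingers":0.6},{"tx":0,"ty":0,"tz":-45,"rx":0,"ry":0,"rz":0,"fingers":0.6},{"tx":0,"ty":0,"tz":-40,"rx":0,"ry":0,"rz":0,"fingers":0.6},{"tx":0,"ty":0,"tz":-27,"rx":0,"ry":0,"rz":0,"fingers":0.6},{"tx":0,"ty":0,"tz":-15,"rx":0,"ry":0,"rz":0,"fingers":0.6},{"tx":0,"ty":0,"tz":-4,"rx":0,"ry":0,"rz":0,"fingers":0.6}]'
python3 -m creep '[{"tx":0,"ty":0,"tz":0,"rx":0,"ry":0,"rz":0,"fingers":0},{"tx":0,"ty":0,"tz":0,"rx":0,"ry":0,"rz":0,"fingers":0},{"tx":0,"ty":0,"tz":0,"rx":0,"ry":0,"rz":0,"fingers":0},{"tx":0,"ty":0,"tz":0,"rx":0,"ry":0,"rz":0,"fingers":0},{"tx":0,"ty":0,"tz":0,"rx":0,"ry":0,"rz":0,"fingers":0},{"tx":0,"ty":0,"tz":0,"rx":0,"ry":0,"rz":0,"fingers":0}]' 80
python3 -c "
from h import *
s=status.state();print(s,yaw())"
```

```text
time_s: 5.4
ee_pos: [488.2, -298.6, 27.5]
eef_rot: [-3.078, -0.614, 0.004]
ft_force: [0.4, -0.3, -0.5]
gripper_width: 51.3
gripper_force: 0.0
time_s: 6.0
ee_pos: [490.6, -301.1, 31.3]
eef_rot: [3.08, 0.612, 0.004]
ft_force: [-0.9, 2.4, 7.6]
gripper_width: 15.8
gripper_force: 81.3
{'time_s': 6.0, 'joint_positions': array([-6.26297661e-01,  5.09468767e-01,  1.86742029e+00,  6.70606699e-04,
        7.61828207e-01,  5.51767886e-01]), 'qvel': array([ 0.00118414, -0.00146133,  0.00055795, -0.00033746, -0.00147853,
        0.00106488]), 'joint_efforts': array([ -1.03333857, -38.62481475, -18.81639719,  -0.26633478,
        -0.67213872,   0.08931539]), 'ee_pos': array([ 490.58412162, -301.05688056,   31.25956388]), 'eef_rot': array([3.07960667, 0.61184696, 0.00360423]), 'ft_force': array([-0.93307212,  2.38026455,  7.64123581]), 'torque': array([0.42600737, 0.15121026, 0.04872252]), 'gripper_force': 81.29444360733032, 'gripper_width': 15.793688364824886} (np.float64(22.474172610388436), array([ 0.00260106, -0.00131044, -0.99999576]))
```

```bash
python3 -m creep '[{"tx":0,"ty":0,"tz":10,"rx":0,"ry":0,"rz":0,"fingers":0},{"tx":0,"ty":0,"tz":30,"rx":0,"ry":0,"rz":0,"fingers":0},{"tx":0,"ty":0,"tz":40,"rx":0,"ry":0,"rz":0,"fingers":0},{"tx":0,"ty":0,"tz":40,"rx":0,"ry":0,"rz":0,"fingers":0},{"tx":0,"ty":0,"tz":40,"rx":0,"ry":0,"rz":0,"fingers":0},{"tx":0,"ty":0,"tz":35,"rx":0,"ry":0,"rz":0,"fingers":0},{"tx":0,"ty":0,"tz":20,"rx":0,"ry":0,"rz":0,"fingers":0},{"tx":10,"ty":25,"tz":0,"rx":0,"ry":0,"rz":4,"fingers":0}]'
python3 -m creep '[{"tx":10,"ty":30,"tz":0,"rx":0,"ry":0,"rz":4,"fingers":0},{"tx":10,"ty":40,"tz":0,"rx":0,"ry":0,"rz":4,"fingers":0},{"tx":10,"ty":40,"tz":0,"rx":0,"ry":0,"rz":4,"fingers":0},{"tx":0,"ty":17,"tz":0,"rx":0,"ry":0,"rz":2,"fingers":0},{"tx":0,"ty":0,"tz":0,"rx":0,"ry":0,"rz":0,"fingers":0},{"tx":0,"ty":0,"tz":0,"rx":0,"ry":0,"rz":0,"fingers":0}]'
python3 - <<'E'
from h import *
i=imaging.camera_info("wrist"); save("wrist","w3"); s=status.state();print(yaw(),s["ee_pos"],s["ft_force"],s["torque"],s["gripper_width"])
np.save("w3.npy",i["pose"])
E
```

```text
time_s: 6.8
ee_pos: [500.5, -279.4, 249.0]
eef_rot: [3.05, 0.715, 0.008]
ft_force: [1.5, 0.5, -4.5]
gripper_width: 15.8
gripper_force: 80.0
time_s: 7.4
ee_pos: [528.7, -148.7, 243.8]
eef_rot: [2.947, 1.087, -0.002]
ft_force: [-0.0, 0.4, -4.1]
gripper_width: 15.9
gripper_force: 80.0
(np.float64(40.44008540609724), array([-3.92162252e-04, -1.15765518e-03, -9.99999253e-01])) [ 528.83680394 -149.29117668  243.88701777] [ 1.13286995  0.36301075 -4.57345468] [-0.10771248  0.13787107  0.01502837] 15.864733190323786
```

View pics/w3.png

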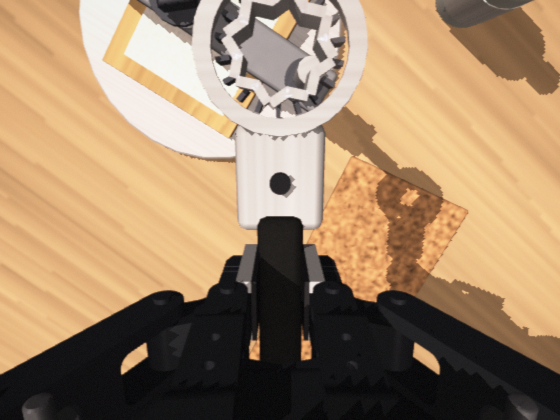

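The screw head is just cut off at the top left (~(175,5)); ring centre at (280,48). Moving forward along the handle to bring the head into view.

```bash
python3 -m creep '[{"tx":18,"ty":14,"tz":0,"rx":0,"ry":0,"rz":0,"fingers":0},{"tx":17,"ty":14,"tz":0,"rx":0,"ry":0,"rz":0,"fingers":0},{"tx":0,"ty":0,"tz":0,"rx":0,"ry":0,"rz":0,"fingers":0},{"tx":0,"ty":0,"tz":0,"rx":0,"ry":0,"rz":0,"fingers":0}]'
python3 - <<'E'
from h import *
i=imaging.camera_info("wrist"); im=save("wrist","w4"); s=status.state();print(yaw(),s["ee_pos"])
np.save("w4.npy",i["pose"])
cv2.imwrite("pics/w4c.png",cv2.resize(im[0:220,60:360,::-1],None,fx=2.66,fy=2.66,interpolation=cv2.INTER_CUBIC))
E
```

```text
time_s: 7.85
ee_pos: [564.0, -121.7, 243.7]
eef_rot: [2.948, 1.085, -0.002]
ft_force: [1.2, 0.6, -4.6]
gripper_width: 15.7
gripper_force: 80.0
(np.float64(40.39859520190964), array([-1.35203259e-03, -6.29732032e-04, -9.99998888e-01])) [ 563.60299269 -121.73970926  243.63076685]
```

View pics/w4c.png

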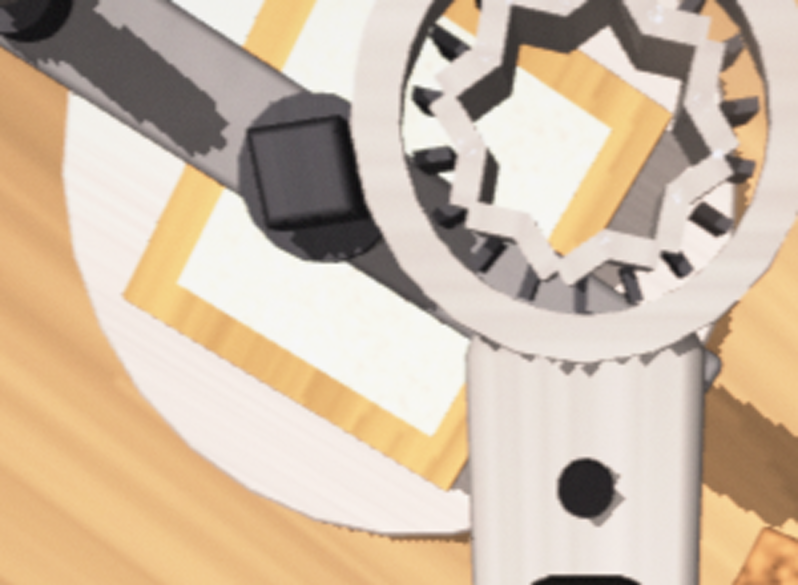

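The crop shows the square head at crop (307,172), i.e. pixel (175,65), and the ring's outer circle centred near crop (577,138), i.e. pixel (277,52). The bore points are also clear.

Run:
```python
from h import *
i=imaging.camera_info("wrist"); i["pose"]=np.load("w4.npy")
im=cv2.imread("pics/w4.png")
hd=onz("wrist",(175.4,64.7),135.5,i); print("head",hd)
for c in [(255,118),(249,130),(333,116),(357,212),(268,228)]: print(onz("wrist",(60+c[0]/2.66,c[1]/2.66),135.5,i).round(1))
e=status.state()["ee_pos"]; y=np.radians(yaw()[0]); u=np.array([np.cos(y),np.sin(y)])
# ring circle fit
g=cv2.cvtColor(im,cv2.COLOR_BGR2GRAY)
for z in (235,237,239,241):
    r=onz("wrist",(277,52),z,i)[:2]; 
    l=onz("wrist",(60+353/2.66,52),z,i)[:2]; d=r-e[:2]
    b=onz("wrist",(277,362/2.66),z,i)[:2]
    print(z,r.round(1),"along",(d@u).round(1),"lat",(u[0]*d[1]-u[1]*d[0]).round(1),"R",np.linalg.norm(l-r).round(1),np.linalg.norm(b-r).round(1))
    h=onz("wrist",(280,187),z,i)
# neck/grip end
n=onz("wrist",(280,215),241,i); print('neck along',(n[:2]-e[:2])@u)
# board/bridge direction
print(onz("wrist",(60,0),93,i))
a=onz("wrist",(60+70/2.66,85/2.66),93,i);b=onz("wrist",(60+470/2.66,335/2.66),93,i);v=a-b;print("bridge dir",np.degrees(np.arctan2(v[1],v[0]))-90)
```

```text
head [590.72480893 -15.26204528 135.5       ]
[5.924e+02 4.000e-01 1.355e+02]
[589.5   0.  135.5]
[604.2 -12.7 135.5]
[591.2 -29.2 135.5]
[575.  -15.5 135.5]
235 [626.4 -67.3] along 83.1 lat 0.8 R 29.0 28.5
237 [626.2 -67.5] along 82.9 lat 0.7 R 28.6 28.1
239 [626.  -67.7] along 82.6 lat 0.7 R 28.2 27.7
241 [625.8 -67.9] along 82.3 lat 0.7 R 27.7 27.2
neck along 26.294053085416955
[568.9245591   81.97320291  93.        ]
bridge dir 8.441009945198331
```

```bash
python3 -m creep '[{"tx":-15,"ty":22,"tz":0,"rx":0,"ry":0,"rz":-5,"fingers":0},{"tx":-20,"ty":30,"tz":0,"rx":0,"ry":0,"rz":-7,"fingers":0},{"tx":-15,"ty":22,"tz":-10,"rx":0,"ry":0,"rz":-5.4,"fingers":0},{"tx":0,"ty":0,"tz":-30,"rx":0,"ry":0,"rz":0,"fingers":0},{"tx":0,"ty":0,"tz":-15,"rx":0,"ry":0,"rz":0,"fingers":0},{"tx":0,"ty":0,"tz":-5,"rx":0,"ry":0,"rz":0,"fingers":0},{"tx":0,"ty":0,"tz":0,"rx":0,"ry":0,"rz":0,"fingers":0}]'
python3 - <<'E'
from h import *
i=imaging.camera_info("wrist"); im=save("wrist","w5"); s=status.state();print(yaw(),s["ee_pos"])
np.save("w5.npy",i["pose"])
cv2.imwrite("pics/w5c.png",cv2.resize(im[0:200,150:410,::-1],None,fx=3,fy=3,interpolation=cv2.INTER_CUBIC))
E
```

```text
time_s: 8.6
ee_pos: [513.4, -47.2, 183.4]
eef_rot: [-3.078, -0.626, 0.003]
ft_force: [0.1, 0.0, -4.5]
gripper_width: 16.2
gripper_force: 79.9
(np.float64(23.0056391249558), array([ 3.01475759e-04, -2.19301714e-04, -9.99999931e-01])) [514.37481771 -47.23227977 184.33866952]
```

View pics/w5c.png

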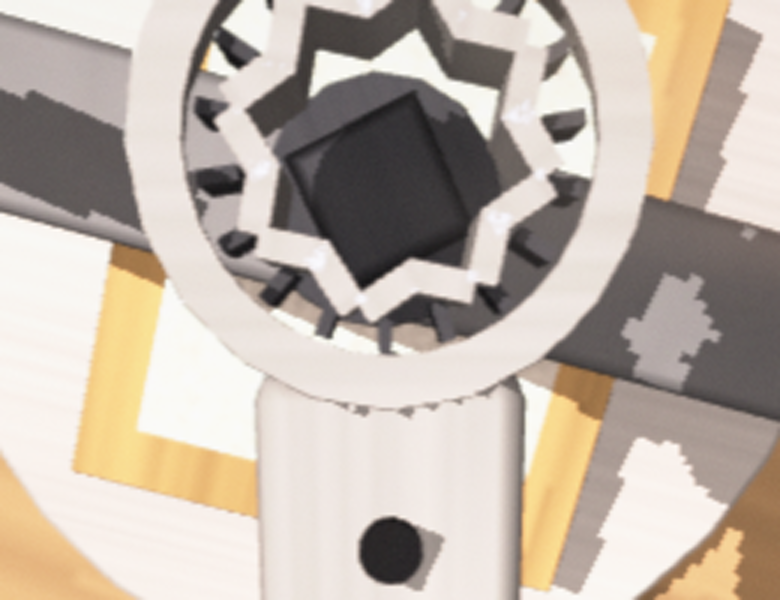

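The crop shows the head at ~(380,187) through the bore, ring centre ~(389,143), with the star ~6° counter-clockwise of the square.

Run:
```python
from h import *
i=imaging.camera_info("wrist"); i["pose"]=np.load("w5.npy")
e=np.array([514.4,-47.2,184.3]); y=np.radians(23); u=np.array([np.cos(y),np.sin(y)])
hd=onz("wrist",(150+380/3,187/3),135.5,i); print("head",hd)
P=[onz("wrist",(150+a/3,b/3),135.5,i)[:2] for a,b in [(288,155),(415,95),(468,215),(355,280)]]
print(np.round(P,1),np.mean(P,0)); 
for k in range(4):
  v=P[(k+1)%4]-P[k]; print(np.linalg.norm(v).round(1),np.degrees(np.arctan2(v[1],v[0])).round(1)%90)
C=None
for z in (170,174,178):
    c=onz("wrist",(150+389.5/3,143/3),z,i)[:2];d=c-e[:2]
    S=[onz("wrist",(150+a/3,b/3),z,i)[:2]-c for a,b in [(362,312),(478,300),(243,247),(550,180)]]
    print(z,c.round(1),"along",(d@u).round(1),"R",np.linalg.norm(onz("wrist",(150+127/3,143/3),z,i)[:2]-c).round(1),[ (np.degrees(np.arctan2(s[1],s[0]))%45).round(1) for s in S], [np.linalg.norm(s).round(1) for s in S])
```

```text
head [590.20256849 -13.3372759  135.5       ]
[[589.    1. ]
 [603.8 -13.2]
 [591.7 -27.1]
 [576.4 -15. ]] [590.24578743 -13.56085743]
20.5 46.4
18.4 49.0
19.5 51.69999999999999
20.3 51.9
170 [591.7 -14.3] along 84.0 R 31.1 [np.float64(13.0), np.float64(9.3), np.float64(11.3), np.float64(10.9)] [np.float64(19.6), np.float64(20.9), np.float64(21.3), np.float64(19.6)]
174 [591.2 -14.5] along 83.4 R 30.2 [np.float64(13.0), np.float64(9.3), np.float64(11.3), np.float64(10.9)] [np.float64(19.0), np.float64(20.3), np.float64(20.6), np.float64(19.0)]
178 [590.6 -14.8] along 82.8 R 29.3 [np.float64(13.0), np.float64(9.3), np.float64(11.3), np.float64(10.9)] [np.float64(18.4), np.float64(19.7), np.float64(20.0), np.float64(18.4)]
```

```bash
python3 -m creep '[{"tx":-4,"ty":9.2,"tz":0,"rx":0,"ry":0,"rz":-6,"fingers":0},{"tx":0,"ty":0,"tz":-8,"rx":0,"ry":0,"rz":0,"fingers":0},{"tx":0,"ty":0,"tz":-6,"rx":0,"ry":0,"rz":0,"fingers":0},{"tx":0,"ty":0,"tz":-4,"rx":0,"ry":0,"rz":0,"fingers":0},{"tx":0,"ty":0,"tz":-2,"rx":0,"ry":0,"rz":0,"fingers":0},{"tx":0,"ty":0,"tz":-1,"rx":0,"ry":0,"rz":0,"fingers":0},{"tx":0,"ty":0,"tz":0,"rx":0,"ry":0,"rz":0,"fingers":0}]'
python3 -m creep '[{"tx":0,"ty":0,"tz":-2,"rx":0,"ry":0,"rz":0,"fingers":0},{"tx":0,"ty":0,"tz":-1,"rx":0,"ry":0,"rz":0,"fingers":0},{"tx":0,"ty":0,"tz":0,"rx":0,"ry":0,"rz":0,"fingers":0}]'
```

```text
time_s: 9.35
ee_pos: [510.3, -37.4, 162.8]
eef_rot: [-3.107, -0.467, 0.0]
ft_force: [0.1, -0.0, -4.2]
gripper_width: 15.9
gripper_force: 80.0
time_s: 9.65
ee_pos: [510.1, -37.3, 159.8]
eef_rot: [-3.107, -0.466, 0.0]
ft_force: [-0.6, -0.4, -3.5]
gripper_width: 16.1
gripper_force: 80.0
```

```bash
python3 -m creep '[{"tx":0,"ty":0,"tz":-2,"rx":0,"ry":0,"rz":0,"fingers":0},{"tx":0,"ty":0,"tz":-1,"rx":0,"ry":0,"rz":0,"fingers":0},{"tx":0,"ty":0,"tz":0,"rx":0,"ry":0,"rz":0,"fingers":0}]'
python3 -m creep '[{"tx":0,"ty":0,"tz":-2,"rx":0,"ry":0,"rz":0,"fingers":0},{"tx":0,"ty":0,"tz":-1,"rx":0,"ry":0,"rz":0,"fingers":0},{"tx":0,"ty":0,"tz":0,"rx":0,"ry":0,"rz":0,"fingers":0}]'; python3 -c "
from h import *
s=status.state();print(s['ft_force'],s['torque'])"
```

```text
time_s: 9.95
ee_pos: [510.5, -37.4, 157.3]
eef_rot: [3.107, 0.466, 0.001]
ft_force: [-0.4, -0.6, -1.6]
gripper_width: 15.8
gripper_force: 80.4
time_s: 10.25
ee_pos: [509.8, -37.1, 153.3]
eef_rot: [-3.106, -0.466, 0.001]
ft_force: [-0.8, -0.6, -4.1]
gripper_width: 15.8
gripper_force: 80.0
[-0.81945399 -0.5723718  -4.1431815 ] [-0.09064776  0.20937057  0.00427343]
```

```bash
python3 -m creep '[{"tx":0,"ty":0,"tz":-2,"rx":0,"ry":0,"rz":0,"fingers":0},{"tx":0,"ty":0,"tz":-1,"rx":0,"ry":0,"rz":0,"fingers":0},{"tx":0,"ty":0,"tz":0,"rx":0,"ry":0,"rz":0,"fingers":0}]'
python3 -m creep '[{"tx":0,"ty":0,"tz":-2,"rx":0,"ry":0,"rz":0,"fingers":0},{"tx":0,"ty":0,"tz":-1,"rx":0,"ry":0,"rz":0,"fingers":0},{"tx":0,"ty":0,"tz":0,"rx":0,"ry":0,"rz":0,"fingers":0}]'; python3 -c "
from h import *
s=status.state();print(s['ft_force'],s['torque'])"
```

```text
time_s: 10.55
ee_pos: [510.0, -37.2, 150.6]
eef_rot: [-3.107, -0.466, 0.001]
ft_force: [-0.1, -1.1, -4.6]
gripper_width: 15.9
gripper_force: 80.0
time_s: 10.85
ee_pos: [510.1, -37.3, 147.7]
eef_rot: [-3.107, -0.466, 0.001]
ft_force: [-0.2, -0.9, -5.0]
gripper_width: 16.1
gripper_force: 80.0
[-0.24742274 -0.90019379 -4.98487739] [-0.15979926  0.28570767 -0.05957515]
```

```bash
python3 -m creep '[{"tx":0,"ty":0,"tz":-2,"rx":0,"ry":0,"rz":0,"fingers":0},{"tx":0,"ty":0,"tz":-1,"rx":0,"ry":0,"rz":0,"fingers":0},{"tx":0,"ty":0,"tz":0,"rx":0,"ry":0,"rz":0,"fingers":0}]'
python3 -m creep '[{"tx":0,"ty":0,"tz":-1.5,"rx":0,"ry":0,"rz":0,"fingers":0},{"tx":0,"ty":0,"tz":0,"rx":0,"ry":0,"rz":0,"fingers":0}]'; python3 -c "
from h import *
s=status.state();print(s['ft_force'],s['torque'],yaw())"
```

```text
time_s: 11.15
ee_pos: [510.3, -37.4, 145.2]
eef_rot: [3.107, 0.466, -0.0]
ft_force: [-2.7, -1.0, -1.3]
gripper_width: 15.5
gripper_force: 80.4
time_s: 11.35
ee_pos: [510.3, -37.5, 144.3]
eef_rot: [3.106, 0.467, -0.0]
ft_force: [-5.6, -1.7, 3.3]
gripper_width: 15.9
gripper_force: 81.2
[-5.5719636  -1.6904097   3.26639461] [-0.23396237  0.51163561 -0.05283779] (np.float64(17.086034360496658), array([-3.73181232e-05, -3.57674154e-04, -9.99999935e-01]))
```

```bash
cat >> h.py <<'E'
def arc(phis,L=83.6):
    p=np.radians(phis); P=-L*np.c_[np.cos(p),np.sin(p)]
    for a,b,q in zip(P[:-1],P[1:],np.diff(phis)): print((b-a).round(1).tolist(),round(q,2))
E
python3 -c "
from h import *
arc([17,23,29,35,41]); print(); arc([41,34,27,20,13,6,-1,-8,-15,-22,-25])"
```

```text
[3.0, -8.2] 6
[3.8, -7.9] 6
[4.6, -7.4] 6
[5.4, -6.9] 6

[-6.2, 8.1] -7
[-5.2, 8.8] -7
[-4.1, 9.4] -7
[-2.9, 9.8] -7
[-1.7, 10.1] -7
[-0.4, 10.2] -7
[0.8, 10.2] -7
[2.0, 10.0] -7
[3.2, 9.7] -7
[1.7, 4.0] -3
```

```bash
python3 -m creep '[{"tx":-1,"ty":0,"tz":0.5,"rx":0,"ry":0,"rz":0,"fingers":0},{"tx":3,"ty":-8.2,"tz":0,"rx":0,"ry":0,"rz":6,"fingers":0},{"tx":3.8,"ty":-7.9,"tz":0,"rx":0,"ry":0,"rz":6,"fingers":0},{"tx":4.6,"ty":-7.4,"tz":0,"rx":0,"ry":0,"rz":6,"fingers":0},{"tx":5.4,"ty":-6.9,"tz":0,"rx":0,"ry":0,"rz":6,"fingers":0},{"tx":0,"ty":0,"tz":0,"rx":0,"ry":0,"rz":0,"fingers":0}]';  python3 -c "
from h import *
s=status.state();print(s['ft_force'],s['torque'],yaw()[0])"
```

```text
time_s: 11.95
ee_pos: [527.4, -68.4, 144.7]
eef_rot: [2.941, 1.1, 0.003]
ft_force: [-0.9, -1.5, 1.5]
gripper_width: 16.0
gripper_force: 80.7
[-0.87264114 -1.46582321  1.48387218] [-0.21971448  0.04856747 -0.03699195] 41.01618980822876
```

```bash
cat >> h.py <<'E'
def scr():
    s=status.state(); C=np.array([590,-13.2]); r=(s["ee_pos"][:2]-C)/1000; F=s["ft_force"]
    y=np.radians(yaw()[0]); u=np.array([np.cos(y),np.sin(y)])
    print("M",round(s["torque"][2]+r[0]*F[1]-r[1]*F[0],3),"yaw",round(np.degrees(y),2),"F",F.round(1),"tz",s["torque"][2].round(3),"ring",(s["ee_pos"][:2]+83.6*u).round(1),"z",s["ee_pos"][2].round(1),"t",s["time_s"])
E
python3 -m creep '[{"tx":-6.2,"ty":8.1,"tz":0,"rx":0,"ry":0,"rz":-7,"fingers":0},{"tx":-5.2,"ty":8.8,"tz":0,"rx":0,"ry":0,"rz":-7,"fingers":0},{"tx":-4.1,"ty":9.4,"tz":0,"rx":0,"ry":0,"rz":-7,"fingers":0},{"tx":-2.9,"ty":9.8,"tz":0,"rx":0,"ry":0,"rz":-7,"fingers":0}]'; python3 -c "
from h import *
scr()"
python3 -m creep '[{"tx":-1.7,"ty":10.1,"tz":0,"rx":0,"ry":0,"rz":-7,"fingers":0},{"tx":-0.4,"ty":10.2,"tz":0,"rx":0,"ry":0,"rz":-7,"fingers":0},{"tx":0.8,"ty":10.2,"tz":0,"rx":0,"ry":0,"rz":-7,"fingers":0}]'; python3 -c "
from h import *
scr()"
```

```text
time_s: 12.35
ee_pos: [507.5, -31.5, 144.5]
eef_rot: [3.121, 0.347, 0.001]
ft_force: [-2.4, -3.3, 2.6]
gripper_width: 15.8
gripper_force: 80.8
M 0.394 yaw 12.69 F [-2.4 -3.3  2.6] tz 0.17 ring [589.1 -13.1] z 144.5 t 12.35
time_s: 12.65
ee_pos: [506.2, -0.5, 144.5]
eef_rot: [3.133, -0.228, 0.001]
ft_force: [-2.7, -2.0, 1.8]
gripper_width: 15.6
gripper_force: 80.9
M 0.351 yaw -8.31 F [-2.7 -2.   1.8] tz 0.147 ring [588.9 -12.5] z 144.5 t 12.65
```

```bash
python3 -m creep '[{"tx":2.0,"ty":10,"tz":0,"rx":0,"ry":0,"rz":-7,"fingers":0},{"tx":3.2,"ty":9.7,"tz":0,"rx":0,"ry":0,"rz":-7,"fingers":0},{"tx":1.7,"ty":4,"tz":0,"rx":0,"ry":0,"rz":-3,"fingers":0}]'; python3 -c "
from h import *
scr(); i=imaging.camera_info('wrist'); np.save('w6.npy',i['pose']); im=save('wrist','w6')
cv2.imwrite('pics/w6c.png',cv2.resize(im[0:160,150:410],None,fx=3,fy=3,interpolation=cv2.INTER_CUBIC))
arc([-25,-18,-11,-4,3,10,17,24,31,38,42]);print(); arc([42,38,31,24,17,10,3,-4,-11,-18,-25])"
```

```text
time_s: 12.95
ee_pos: [513.3, 23.7, 144.5]
eef_rot: [-3.066, 0.684, -0.001]
ft_force: [-2.7, -1.7, 2.2]
gripper_width: 16.1
gripper_force: 80.9
M 0.394 yaw -25.17 F [-2.7 -1.7  2.2] tz 0.16 ring [589.  -11.9] z 144.5 t 12.95
[-3.7, -9.5] 7
[-2.6, -9.9] 7
[-1.3, -10.1] 7
[-0.1, -10.2] 7
[1.2, -10.1] 7
[2.4, -9.9] 7
[3.6, -9.6] 7
[4.7, -9.1] 7
[5.8, -8.4] 7
[3.8, -4.5] 4

[-3.8, 4.5] -4
[-5.8, 8.4] -7
[-4.7, 9.1] -7
[-3.6, 9.6] -7
[-2.4, 9.9] -7
[-1.2, 10.1] -7
[0.1, 10.2] -7
[1.3, 10.1] -7
[2.6, 9.9] -7
[3.7, 9.5] -7
```

View pics/w6c.png

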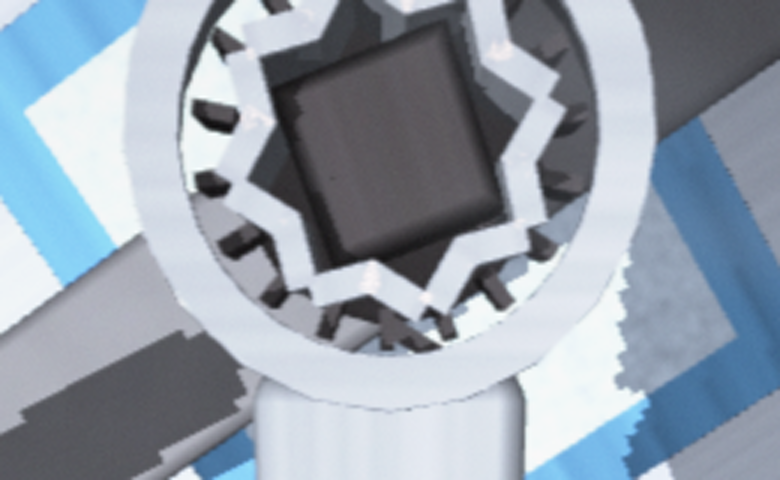

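The crop shows the head well inside the bore, with its top below the ring face. The edge from (277,92) to (445,28) gives a screw angle of ≈1.8 rad, so about 1.0 rad remains. Next is the return stroke.

```bash
python3 -m creep '[{"tx":-3.7,"ty":-9.5,"tz":0,"rx":0,"ry":0,"rz":7,"fingers":0},{"tx":-2.6,"ty":-9.9,"tz":0,"rx":0,"ry":0,"rz":7,"fingers":0},{"tx":-1.3,"ty":-10.1,"tz":0,"rx":0,"ry":0,"rz":7,"fingers":0},{"tx":-0.1,"ty":-10.2,"tz":0,"rx":0,"ry":0,"rz":7,"fingers":0},{"tx":1.2,"ty":-10.1,"tz":0,"rx":0,"ry":0,"rz":7,"fingers":0}]'; python3 -c "
from h import *
scr()"
python3 -m creep '[{"tx":2.4,"ty":-9.9,"tz":0,"rx":0,"ry":0,"rz":7,"fingers":0},{"tx":3.6,"ty":-9.6,"tz":0,"rx":0,"ry":0,"rz":7,"fingers":0},{"tx":4.7,"ty":-9.1,"tz":0,"rx":0,"ry":0,"rz":7,"fingers":0},{"tx":5.8,"ty":-8.4,"tz":0,"rx":0,"ry":0,"rz":7,"fingers":0},{"tx":3.8,"ty":-4.5,"tz":0,"rx":0,"ry":0,"rz":4,"fingers":0},{"tx":0,"ty":0,"tz":0,"rx":0,"ry":0,"rz":0,"fingers":0}]'; python3 -c "
from h import *
scr()"
```

```text
time_s: 13.5
ee_pos: [507.3, -27.1, 144.5]
eef_rot: [-3.129, -0.282, -0.004]
ft_force: [-1.1, -0.2, 1.2]
gripper_width: 16.0
gripper_force: 80.7
M -0.114 yaw 10.28 F [-1.1 -0.2  1.2] tz -0.112 ring [589.6 -12.2] z 144.5 t 13.5
time_s: 14.1
ee_pos: [528.0, -69.1, 144.5]
eef_rot: [2.933, 1.125, 0.003]
ft_force: [-0.6, -0.8, 2.3]
gripper_width: 15.8
gripper_force: 80.8
M -0.015 yaw 41.96 F [-0.6 -0.8  2.3] tz -0.03 ring [590.2 -13.2] z 144.5 t 14.1
```

```bash
python3 -m creep '[{"tx":-3.8,"ty":4.5,"tz":0,"rx":0,"ry":0,"rz":-4,"fingers":0},{"tx":-5.8,"ty":8.4,"tz":0,"rx":0,"ry":0,"rz":-7,"fingers":0},{"tx":-4.7,"ty":9.1,"tz":0,"rx":0,"ry":0,"rz":-7,"fingers":0},{"tx":-3.6,"ty":9.6,"tz":0,"rx":0,"ry":0,"rz":-7,"fingers":0},{"tx":-2.4,"ty":9.9,"tz":0,"rx":0,"ry":0,"rz":-7,"fingers":0}]'; python3 -c "
from h import *
scr()"
python3 -m creep '[{"tx":-1.2,"ty":10.1,"tz":0,"rx":0,"ry":0,"rz":-7,"fingers":0},{"tx":0.1,"ty":10.2,"tz":0,"rx":0,"ry":0,"rz":-7,"fingers":0}]'; python3 -c "
from h import *
scr()"
```

```text
time_s: 14.6
ee_pos: [506.6, -27.1, 144.5]
eef_rot: [3.129, 0.265, 0.001]
ft_force: [-1.8, -2.4, 1.6]
gripper_width: 16.0
gripper_force: 80.9
M 0.327 yaw 9.69 F [-1.8 -2.4  1.6] tz 0.152 ring [589. -13.] z 144.5 t 14.6
time_s: 14.8
ee_pos: [505.4, -6.4, 144.4]
eef_rot: [3.139, -0.118, 0.001]
ft_force: [-1.4, -0.8, 1.4]
gripper_width: 16.0
gripper_force: 80.9
M 0.24 yaw -4.3 F [-1.4 -0.8  1.4] tz 0.161 ring [588.8 -12.6] z 144.4 t 14.8
```

```bash
python3 -m creep '[{"tx":0.6,"ty":5.1,"tz":0,"rx":0,"ry":0,"rz":-3.5,"fingers":0},{"tx":0.7,"ty":5,"tz":0,"rx":0,"ry":0,"rz":-3.5,"fingers":0}]'; python3 -c "
from h import *
scr()"
python3 -m creep '[{"tx":1.2,"ty":5,"tz":0,"rx":0,"ry":0,"rz":-3.5,"fingers":0}]'; python3 -c "
from h import *
scr()"
python3 -m creep '[{"tx":1.4,"ty":4.9,"tz":0,"rx":0,"ry":0,"rz":-3.5,"fingers":0}]'; python3 -c "
from h import *
scr()"
```

```text
time_s: 15.0
ee_pos: [506.8, 3.8, 144.4]
eef_rot: [3.126, -0.305, 0.001]
ft_force: [-2.3, -1.9, 3.1]
gripper_width: 15.9
gripper_force: 80.9
M 0.387 yaw -11.13 F [-2.3 -1.9  3.1] tz 0.188 ring [588.8 -12.4] z 144.4 t 15.0
time_s: 15.1
ee_pos: [508.0, 8.8, 144.4]
eef_rot: [3.116, -0.4, 0.001]
ft_force: [-2.9, -0.9, 3.1]
gripper_width: 15.8
gripper_force: 80.9
M 0.285 yaw -14.64 F [-2.9 -0.9  3.1] tz 0.143 ring [588.8 -12.3] z 144.4 t 15.1
time_s: 15.2
ee_pos: [509.4, 13.8, 144.4]
eef_rot: [-3.102, 0.495, -0.001]
ft_force: [-2.5, -0.6, 2.4]
gripper_width: 16.1
gripper_force: 80.9
M 0.335 yaw -18.14 F [-2.5 -0.6  2.4] tz 0.219 ring [588.9 -12.2] z 144.4 t 15.2
```

```bash
python3 -m creep '[{"tx":1.7,"ty":4.8,"tz":0,"rx":0,"ry":0,"rz":-3.5,"fingers":0}]'; python3 -c "
from h import *
scr()"
python3 -m creep '[{"tx":2,"ty":4.7,"tz":0,"rx":0,"ry":0,"rz":-3.5,"fingers":0}]'; python3 -c "
from h import *
scr();im=save('wrist','w7')
cv2.imwrite('pics/w7c.png',cv2.resize(im[0:120,210:350],None,fx=4,fy=4,interpolation=cv2.INTER_CUBIC))"
```

```text
time_s: 15.3
ee_pos: [511.1, 18.7, 144.4]
eef_rot: [-3.086, 0.59, -0.001]
ft_force: [-1.2, 0.1, 2.4]
gripper_width: 16.0
gripper_force: 80.9
M 0.304 yaw -21.64 F [-1.2  0.1  2.4] tz 0.273 ring [588.8 -12.1] z 144.4 t 15.3
time_s: 15.4
ee_pos: [513.1, 23.5, 144.4]
eef_rot: [-3.066, 0.684, -0.001]
ft_force: [-0.7, 0.3, 3.7]
gripper_width: 16.0
gripper_force: 80.9
M 0.229 yaw -25.14 F [-0.7  0.3  3.7] tz 0.223 ring [588.8 -12. ] z 144.4 t 15.4
```

View pics/w7c.png

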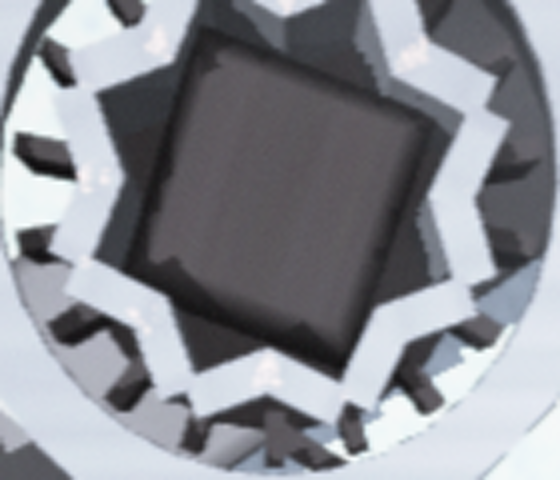

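The head edge from (210,35) to (430,110) puts the screw at ≈2.48 rad, with about 0.3 rad left. Next is the return stroke, then driving carefully.

```bash
python3 -m creep '[{"tx":-3.7,"ty":-9.5,"tz":0,"rx":0,"ry":0,"rz":7,"fingers":0},{"tx":-2.6,"ty":-9.9,"tz":0,"rx":0,"ry":0,"rz":7,"fingers":0},{"tx":-1.3,"ty":-10.1,"tz":0,"rx":0,"ry":0,"rz":7,"fingers":0},{"tx":-0.1,"ty":-10.2,"tz":0,"rx":0,"ry":0,"rz":7,"fingers":0},{"tx":1.2,"ty":-10.1,"tz":0,"rx":0,"ry":0,"rz":7,"fingers":0}]'
python3 -m creep '[{"tx":2.4,"ty":-9.9,"tz":0,"rx":0,"ry":0,"rz":7,"fingers":0},{"tx":3.6,"ty":-9.6,"tz":0,"rx":0,"ry":0,"rz":7,"fingers":0},{"tx":4.7,"ty":-9.1,"tz":0,"rx":0,"ry":0,"rz":7,"fingers":0},{"tx":5.8,"ty":-8.4,"tz":0,"rx":0,"ry":0,"rz":7,"fingers":0},{"tx":3.8,"ty":-4.5,"tz":0,"rx":0,"ry":0,"rz":4,"fingers":0},{"tx":0,"ty":0,"tz":0,"rx":0,"ry":0,"rz":0,"fingers":0}]'; python3 -c "
from h import *
scr()"
python3 -m creep '[{"tx":-3.8,"ty":4.5,"tz":0,"rx":0,"ry":0,"rz":-4,"fingers":0},{"tx":-5.8,"ty":8.4,"tz":0,"rx":0,"ry":0,"rz":-7,"fingers":0},{"tx":-4.7,"ty":9.1,"tz":0,"rx":0,"ry":0,"rz":-7,"fingers":0},{"tx":0,"ty":0,"tz":0,"rx":0,"ry":0,"rz":0,"fingers":0}]'; python3 -c "
from h import *
scr(); arc([24,20.5,17,13.5,10,7,4,1,-2,-5,-8,-11,-14,-17,-20,-23,-26])"
```

```text
time_s: 15.95
ee_pos: [507.2, -27.2, 144.5]
eef_rot: [-3.129, -0.282, -0.003]
ft_force: [-1.0, -0.0, 1.7]
gripper_width: 16.0
gripper_force: 80.8
time_s: 16.55
ee_pos: [528.0, -69.2, 144.5]
eef_rot: [2.932, 1.124, 0.003]
ft_force: [-0.4, -1.9, 1.2]
gripper_width: 15.8
gripper_force: 80.8
M -0.03 yaw 41.96 F [-0.4 -1.9  1.2] tz -0.126 ring [590.1 -13.3] z 144.5 t 16.55
time_s: 16.95
ee_pos: [512.6, -46.1, 144.4]
eef_rot: [3.072, 0.654, 0.002]
ft_force: [-1.9, -2.0, 2.6]
gripper_width: 15.4
gripper_force: 80.9
M -0.021 yaw 24.03 F [-1.9 -2.   2.6] tz -0.118 ring [588.9 -12.1] z 144.4 t 16.95
[-1.9, 4.7] -3.5
[-1.6, 4.8] -3.5
[-1.3, 4.9] -3.5
[-1.0, 5.0] -3.5
[-0.6, 4.3] -3.0
[-0.4, 4.4] -3.0
[-0.2, 4.4] -3.0
[0.0, 4.4] -3.0
[0.3, 4.4] -3.0
[0.5, 4.3] -3.0
[0.7, 4.3] -3.0
[0.9, 4.3] -3.0
[1.2, 4.2] -3.0
[1.4, 4.2] -3.0
[1.6, 4.1] -3.0
[1.8, 4.0] -3.0
```

```bash
S='from h import *
scr()'
python3 -m creep '[{"tx":-1.9,"ty":4.7,"tz":0,"rx":0,"ry":0,"rz":-3.5,"fingers":0},{"tx":-1.6,"ty":4.8,"tz":0,"rx":0,"ry":0,"rz":-3.5,"fingers":0},{"tx":0,"ty":0,"tz":0,"rx":0,"ry":0,"rz":0,"fingers":0}]' >/dev/null; python3 -c "$S"
python3 -m creep '[{"tx":-1.3,"ty":4.9,"tz":0,"rx":0,"ry":0,"rz":-3.5,"fingers":0},{"tx":0,"ty":0,"tz":0,"rx":0,"ry":0,"rz":0,"fingers":0}]'>/dev/null; python3 -c "$S"
python3 -m creep '[{"tx":-1,"ty":5,"tz":0,"rx":0,"ry":0,"rz":-3.5,"fingers":0},{"tx":0,"ty":0,"tz":0,"rx":0,"ry":0,"rz":0,"fingers":0}]'>/dev/null; python3 -c "$S"
```

```text
M 0.17 yaw 17.21 F [-2.6 -4.3  3.7] tz -0.113 ring [589.  -12.8] z 144.4 t 17.25
M 0.211 yaw 13.75 F [-3.8 -3.8  5.2] tz -0.026 ring [589.  -12.9] z 144.2 t 17.45
M 0.227 yaw 10.27 F [-3.4 -3.5  5. ] tz -0.011 ring [589.  -12.8] z 144.2 t 17.65
```

```bash
S='from h import *
scr()'
python3 -m creep '[{"tx":-0.6,"ty":4.3,"tz":0.7,"rx":0,"ry":0,"rz":-3,"fingers":0},{"tx":0,"ty":0,"tz":0,"rx":0,"ry":0,"rz":0,"fingers":0}]'>/dev/null; python3 -c "$S"
python3 -m creep '[{"tx":-0.4,"ty":4.4,"tz":0,"rx":0,"ry":0,"rz":-3,"fingers":0},{"tx":0,"ty":0,"tz":0,"rx":0,"ry":0,"rz":0,"fingers":0}]'>/dev/null; python3 -c "$S"
python3 -m creep '[{"tx":-0.2,"ty":4.4,"tz":0,"rx":0,"ry":0,"rz":-3,"fingers":0},{"tx":0,"ty":0,"tz":0,"rx":0,"ry":0,"rz":0,"fingers":0}]'>/dev/null; python3 -c "$S"
```

```text
M 0.355 yaw 7.27 F [-2.9 -4.1  2.9] tz 0.04 ring [589.  -12.7] z 144.5 t 17.85
M 0.383 yaw 4.26 F [-3.7 -4.5  4.7] tz 0.023 ring [589.  -12.6] z 144.5 t 18.05
M 0.364 yaw 1.25 F [-3.8 -4.1  2.8] tz 0.021 ring [589.  -12.5] z 144.5 t 18.25
```

```bash
S='from h import *
scr()'
python3 -m creep '[{"tx":0,"ty":4.4,"tz":0,"rx":0,"ry":0,"rz":-3,"fingers":0},{"tx":0,"ty":0,"tz":0,"rx":0,"ry":0,"rz":0,"fingers":0}]'>/dev/null; python3 -c "$S"
python3 -m creep '[{"tx":0.3,"ty":4.4,"tz":0,"rx":0,"ry":0,"rz":-3,"fingers":0},{"tx":0,"ty":0,"tz":0,"rx":0,"ry":0,"rz":0,"fingers":0}]'>/dev/null; python3 -c "$S"
```

```text
M 0.282 yaw -1.75 F [-4.1 -2.9  3.3] tz 0.02 ring [589.  -12.5] z 144.5 t 18.45
M 0.211 yaw -4.75 F [-3.8 -1.6  2.7] tz 0.044 ring [589.  -12.4] z 144.5 t 18.65
```

```bash
S='from h import *
scr()'
python3 -m creep '[{"tx":0.5,"ty":4.3,"tz":0,"rx":0,"ry":0,"rz":-3,"fingers":0},{"tx":0,"ty":0,"tz":0,"rx":0,"ry":0,"rz":0,"fingers":0}]'>/dev/null; python3 -c "$S"
```

```text
M 0.527 yaw -7.72 F [-3.9 -3.3  2.7] tz 0.2 ring [588.9 -12.5] z 144.5 t 18.85
```

```bash
S='from h import *
scr()'
python3 -m creep '[{"tx":0.4,"ty":2.9,"tz":0,"rx":0,"ry":0,"rz":-2,"fingers":0},{"tx":0,"ty":0,"tz":0,"rx":0,"ry":0,"rz":0,"fingers":0}]'>/dev/null; python3 -c "$S"
```

```text
M 0.537 yaw -9.69 F [-4.5 -2.4  2.7] tz 0.275 ring [588.9 -12.6] z 144.5 t 19.05
```

```bash
S='from h import *
scr()'
python3 -m creep '[{"tx":0.5,"ty":2.9,"tz":0,"rx":0,"ry":0,"rz":-2,"fingers":0},{"tx":0,"ty":0,"tz":0,"rx":0,"ry":0,"rz":0,"fingers":0}]'>/dev/null; python3 -c "$S"
```

```text
M 0.715 yaw -11.67 F [-5.  -3.5  2.9] tz 0.341 ring [588.8 -12.7] z 144.5 t 19.25
```

```bash
S='from h import *
scr()'
python3 -m creep '[{"tx":0.5,"ty":2.8,"tz":0,"rx":0,"ry":0,"rz":-2,"fingers":0},{"tx":0,"ty":0,"tz":0,"rx":0,"ry":0,"rz":0,"fingers":0}]'>/dev/null; python3 -c "$S"
```

```text
M 0.843 yaw -13.65 F [-4.5 -3.4  3.1] tz 0.473 ring [588.8 -12.8] z 144.5 t 19.45
```

```bash
S='from h import *
scr()'
python3 -m creep '[{"tx":0.5,"ty":2.8,"tz":0,"rx":0,"ry":0,"rz":-2,"fingers":0},{"tx":0,"ty":0,"tz":0,"rx":0,"ry":0,"rz":0,"fingers":0}]'>/dev/null; python3 -c "$S"
```

```text
M 1.131 yaw -15.63 F [-4.7 -5.6  2.3] tz 0.568 ring [588.7 -12.9] z 144.5 t 19.65
```

```bash
S='from h import *
scr()'
for k in 1 2 3; do python3 -m creep '[{"tx":0,"ty":0,"tz":0,"rx":0,"ry":0,"rz":0,"fingers":0}]'>/dev/null; python3 -c "$S"; done
```

```text
M 1.027 yaw -15.6 F [-3.7 -4.6  2.4] tz 0.568 ring [588.7 -12.9] z 144.5 t 19.75
M 0.952 yaw -15.61 F [-3.3 -3.8  2.7] tz 0.568 ring [588.7 -12.9] z 144.5 t 19.85
M 0.942 yaw -15.6 F [-3.5 -3.5  2.9] tz 0.572 ring [588.7 -12.9] z 144.5 t 19.95
```

```bash
S='from h import *
scr()'
python3 -m creep '[{"tx":0.3,"ty":1.4,"tz":0,"rx":0,"ry":0,"rz":-1,"fingers":0},{"tx":0,"ty":0,"tz":0,"rx":0,"ry":0,"rz":0,"fingers":0}]'>/dev/null; python3 -c "$S"
python3 -m creep '[{"tx":0,"ty":0,"tz":0,"rx":0,"ry":0,"rz":0,"fingers":0}]'>/dev/null; python3 -c "$S"; python3 -c "
from h import *
arc([-16.5,-12.5,-8.5,-4.5,-0.5])"
```

```text
M 1.091 yaw -16.61 F [-3.8 -4.6  2.8] tz 0.627 ring [588.6 -12.9] z 144.5 t 20.15
M 1.034 yaw -16.6 F [-3.7 -4.3  2.5] tz 0.589 ring [588.6 -12.9] z 144.5 t 20.25
[-1.5, -5.6] 4.0
[-1.1, -5.7] 4.0
[-0.7, -5.8] 4.0
[-0.3, -5.8] 4.0
```

```bash
S='from h import *
scr()'
python3 -m creep '[{"tx":-1.5,"ty":-5.6,"tz":0,"rx":0,"ry":0,"rz":4,"fingers":0},{"tx":-1.1,"ty":-5.7,"tz":0,"rx":0,"ry":0,"rz":4,"fingers":0},{"tx":-0.7,"ty":-5.8,"tz":0,"rx":0,"ry":0,"rz":4,"fingers":0},{"tx":0,"ty":0,"tz":0,"rx":0,"ry":0,"rz":0,"fingers":0}]'>/dev/null; python3 -c "$S"
python3 -m creep '[{"tx":0,"ty":0,"tz":4,"rx":0,"ry":0,"rz":0,"fingers":0},{"tx":0,"ty":0,"tz":4,"rx":0,"ry":0,"rz":0,"fingers":0},{"tx":0,"ty":0,"tz":0,"rx":0,"ry":0,"rz":0,"fingers":0}]'>/dev/null; python3 -c "$S"
```

```text
M 0.139 yaw -4.86 F [-2.2 -0.   1. ] tz 0.122 ring [588.9 -12.7] z 144.6 t 20.65
M 0.26 yaw -4.93 F [ 3.7 -2.5 -8.8] tz 0.074 ring [588.9 -12.5] z 151.8 t 20.95
```

```bash
S='from h import *
scr()'
python3 -m creep '[{"tx":-0.2,"ty":-2,"tz":4,"rx":0,"ry":0,"rz":1.5,"fingers":0},{"tx":0,"ty":0,"tz":4,"rx":0,"ry":0,"rz":0,"fingers":0},{"tx":0,"ty":0,"tz":4,"rx":0,"ry":0,"rz":0,"fingers":0},{"tx":0,"ty":0,"tz":4,"rx":0,"ry":0,"rz":0,"fingers":0}]'>/dev/null; python3 -c "$S"
python3 -m creep '[{"tx":0,"ty":0,"tz":20,"rx":0,"ry":0,"rz":0,"fingers":0},{"tx":0,"ty":0,"tz":35,"rx":0,"ry":0,"rz":0,"fingers":0},{"tx":0,"ty":0,"tz":25,"rx":0,"ry":0,"rz":0,"fingers":0},{"tx":0,"ty":0,"tz":0,"rx":0,"ry":0,"rz":0,"fingers":0}]'>/dev/null; python3 -c "$S
print(status.state()['ee_pos'],status.state()['torque'])"
```

```text
M -0.007 yaw -3.45 F [ 0.7 -0.5 -4.3] tz -0.044 ring [588.2 -11.7] z 168.8 t 21.35
M 0.003 yaw -3.43 F [ 2.1  0.2 -3.7] tz 0.035 ring [591.9 -12.3] z 253.4 t 21.75
[508.43179024  -7.24736239 253.4243296 ] [0.04462021 0.06330164 0.03481957]
```

```bash
S='from h import *
scr()'
python3 -m creep '[{"tx":-2,"ty":-33,"tz":0,"rx":0,"ry":0,"rz":3,"fingers":0},{"tx":-3,"ty":-45,"tz":0,"rx":0,"ry":0,"rz":4,"fingers":0},{"tx":-3,"ty":-45,"tz":0,"rx":0,"ry":0,"rz":4,"fingers":0},{"tx":-3,"ty":-45,"tz":0,"rx":0,"ry":0,"rz":4,"fingers":0},{"tx":-3,"ty":-45,"tz":0,"rx":0,"ry":0,"rz":4,"fingers":0},{"tx":-3,"ty":-45,"tz":0,"rx":0,"ry":0,"rz":4,"fingers":0},{"tx":-1,"ty":-35,"tz":0,"rx":0,"ry":0,"rz":1,"fingers":0},{"tx":0,"ty":0,"tz":0,"rx":0,"ry":0,"rz":0,"fingers":0}]'
python3 -m creep '[{"tx":0,"ty":0,"tz":-45,"rx":0,"ry":0,"rz":0,"fingers":0},{"tx":0,"ty":0,"tz":-45,"rx":0,"ry":0,"rz":0,"fingers":0},{"tx":0,"ty":0,"tz":-45,"rx":0,"ry":0,"rz":0,"fingers":0},{"tx":0,"ty":0,"tz":-30,"rx":0,"ry":0,"rz":0,"fingers":0},{"tx":0,"ty":0,"tz":-15,"rx":0,"ry":0,"rz":0,"fingers":0},{"tx":0,"ty":0,"tz":0,"rx":0,"ry":0,"rz":0,"fingers":0},{"tx":0,"ty":0,"tz":0,"rx":0,"ry":0,"rz":0,"fingers":0}]'; python3 -c "$S
save('wrist','w8')"
```

```text
time_s: 22.55
ee_pos: [486.2, -304.6, 247.0]
eef_rot: [3.091, 0.554, -0.002]
ft_force: [0.0, 0.4, -3.6]
gripper_width: 15.7
gripper_force: 80.1
time_s: 23.25
ee_pos: [488.1, -300.5, 69.4]
eef_rot: [3.09, 0.561, 0.002]
ft_force: [1.4, -0.1, -3.8]
gripper_width: 15.8
gripper_force: 80.0
M 0.386 yaw 20.59 F [ 1.4 -0.1 -3.8] tz -0.018 ring [ 566.3 -271.1] z 69.4 t 23.25
```

View pics/w8.png

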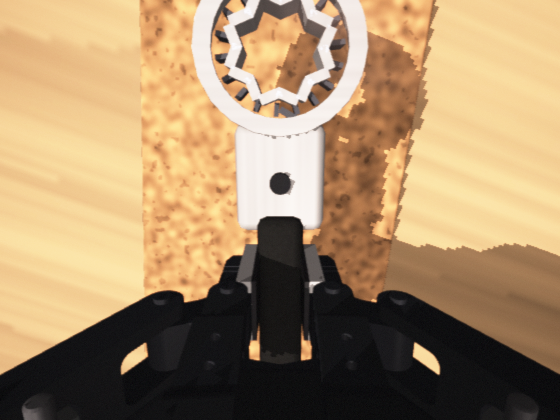

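The wrist view shows the wrench straight in the grip (ring at (280,45)) and over the mat, so I lower it.

```bash
S='from h import *
scr()'
python3 -m creep '[{"tx":0,"ty":0,"tz":-17,"rx":0,"ry":0,"rz":0,"fingers":0},{"tx":0,"ty":0,"tz":-12,"rx":0,"ry":0,"rz":0,"fingers":0},{"tx":0,"ty":0,"tz":-5,"rx":0,"ry":0,"rz":0,"fingers":0},{"tx":0,"ty":0,"tz":-2,"rx":0,"ry":0,"rz":0,"fingers":0},{"tx":0,"ty":0,"tz":0,"rx":0,"ry":0,"rz":0,"fingers":0},{"tx":0,"ty":0,"tz":0,"rx":0,"ry":0,"rz":0,"fingers":0}]'
python3 -m creep '[{"tx":0,"ty":0,"tz":-2,"rx":0,"ry":0,"rz":0,"fingers":0},{"tx":0,"ty":0,"tz":0,"rx":0,"ry":0,"rz":0,"fingers":0}]'; python3 -c "$S"
```

```text
time_s: 23.9
ee_pos: [487.7, -300.7, 33.3]
eef_rot: [3.09, 0.561, 0.001]
ft_force: [0.4, -0.1, -2.8]
gripper_width: 15.9
gripper_force: 80.1
time_s: 24.1
ee_pos: [488.0, -300.9, 31.3]
eef_rot: [3.09, 0.56, 0.002]
ft_force: [-0.2, -1.0, -2.3]
gripper_width: 15.9
gripper_force: 80.4
M -0.015 yaw 20.56 F [-0.2 -1.  -2.3] tz -0.065 ring [ 566.2 -271.5] z 31.3 t 24.1
```

```bash
python3 -m creep '[{"tx":0,"ty":0,"tz":-0.7,"rx":0,"ry":0,"rz":0,"fingers":0},{"tx":0,"ty":0,"tz":0,"rx":0,"ry":0,"rz":0,"fingers":0.5},{"tx":0,"ty":0,"tz":0,"rx":0,"ry":0,"rz":0,"fingers":0.5},{"tx":0,"ty":0,"tz":0,"rx":0,"ry":0,"rz":0,"fingers":0.5},{"tx":0,"ty":0,"tz":0,"rx":0,"ry":0,"rz":0,"fingers":0.6},{"tx":0,"ty":0,"tz":10,"rx":0,"ry":0,"rz":0,"fingers":0.6},{"tx":0,"ty":0,"tz":30,"rx":0,"ry":0,"rz":0,"fingers":0.6},{"tx":0,"ty":0,"tz":45,"rx":0,"ry":0,"rz":0,"fingers":0.6}]'
python3 -m creep '[{"tx":0,"ty":0,"tz":45,"rx":0,"ry":0,"rz":0,"fingers":0.6},{"tx":0,"ty":0,"tz":45,"rx":0,"ry":0,"rz":0,"fingers":0.6},{"tx":0,"ty":0,"tz":45,"rx":0,"ry":0,"rz":0,"fingers":0.6},{"tx":-10,"ty":0,"tz":0,"rx":0,"ry":0,"rz":0,"fingers":0.6},{"tx":0,"ty":0,"tz":0,"rx":0,"ry":0,"rz":0,"fingers":0.6},{"tx":0,"ty":0,"tz":0,"rx":0,"ry":0,"rz":0,"fingers":0.6}]'
python3 - <<'E'
from h import *
i=imaging.camera_info("wrist"); save("wrist","w9")
for t,z in [("wrench",26),("mat",6)]:
    for r in silhouettes("wrist",t)[:1]:
        ys,xs=np.nonzero(r["mask"]); P=np.array([onz("wrist",(x,y),z,i)[:2] for x,y in zip(xs,ys)],np.float32)
        print(t,r["conf"],cv2.minAreaRect(P),P.mean(0))
E
```

```text
time_s: 24.9
ee_pos: [485.0, -298.8, 113.5]
eef_rot: [-3.086, -0.56, 0.007]
ft_force: [0.0, -0.7, -0.6]
gripper_width: 51.8
gripper_force: 0.0
time_s: 25.5
ee_pos: [476.3, -299.7, 248.9]
eef_rot: [-3.09, -0.56, 0.002]
ft_force: [0.3, 0.1, 0.3]
gripper_width: 50.9
gripper_force: 0.0
wrench 0.94 ((486.76959228515625, -300.19281005859375), (228.8581085205078, 57.085174560546875), 19.467769622802734) [ 511.80994 -291.97147]
mat 0.72 ((472.929443359375, -298.23175048828125), (279.88543701171875, 140.12399291992188), 15.930191993713379) [ 484.0315 -294.8038]
```

```bash
python3 -c "
from cell import manip; print(manip.job_done())"
```

```text
the job is handed in; nothing more can be done
None
```

I tightened the screw to about 1.05 N m, inside the firm range and well short of crushing the board, laid the wrench back flat on its mat, and handed the job in at about 26 s; no verdict came back.

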